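Pack the wash tray and leave the bleach

TASK

Pack the divided wash tray on the laundry counter: stand each of the four bottles and tubs with a blue, green, yellow or black top upright in the bay whose floor has the same colour as its top, never tipping one over. The red-topped bottle and the red-topped tub are bleach and do not belong: leave them standing where they are.

Things in the scene. Friction and masses are not known exactly. Their poses are not given: they have to be found in the camera images.
- blue_bottle_center (a point): White round bottle, 48 mm in diameter, 100 mm tall, straight-sided up to 66 mm, then a shoulder and a blue screw cap 33 mm wide (the top 21 mm); a thin band of the same colour low on the body. About 0.18 kg. The point is its centre, 50 mm above its underside, z up; yaw means nothing (it is round). Stands loose on the counter.
- green_bottle_center (a point): White round bottle, 48 mm in diameter, 100 mm tall, straight-sided up to 66 mm, then a shoulder and a green screw cap 33 mm wide (the top 21 mm); a thin band of the same colour low on the body. About 0.18 kg. The point is its centre, 50 mm above its underside, z up; yaw means nothing (it is round). Stands loose on the counter.
- yellow_tub_center (a point): White round tub, 56 mm in diameter, straight-sided, 70 mm tall, with a yellow lid (the top 15 mm, same width); a thin band of the same colour low on the body. About 0.22 kg. The point is its centre, 35 mm above its underside, z up; yaw means nothing (it is round). Stands loose on the counter.
- black_tub_center (a point): White round tub, 56 mm in diameter, straight-sided, 70 mm tall, with a black lid (the top 15 mm, same width); a thin band of the same colour low on the body. About 0.22 kg. The point is its centre, 35 mm above its underside, z up; yaw means nothing (it is round). Stands loose on the counter.
- red_bottle_center (a point): White round bottle, 48 mm in diameter, 100 mm tall, straight-sided up to 66 mm, then a shoulder and a red screw cap 33 mm wide (the top 21 mm); a thin band of the same colour low on the body. About 0.18 kg. The point is its centre, 50 mm above its underside, z up; yaw means nothing (it is round). A look-alike that does not belong: stays where it stands.
- red_tub_center (a point): White round tub, 56 mm in diameter, straight-sided, 70 mm tall, with a red lid (the top 15 mm, same width); a thin band of the same colour low on the body. About 0.22 kg. The point is its centre, 35 mm above its underside, z up; yaw means nothing (it is round). A look-alike that does not belong: stays where it stands.
- bay_blue_floor (a point): The blue floor, 80 mm square, of one of the four bays (2 by 2) of a white plastic tray fixed to the counter. The point is the middle of the floor's top face, 7 mm above the counter; x and y run along the bay's walls, z up. Walls are 10 mm thick and rise 18 mm above this floor (25 mm above the counter), so neighbouring bay centres are 90 mm apart; the tray is 190 mm square, with a low carrying ear reaching 25 mm out on its -x and +x sides.
- bay_green_floor (a point): The green floor, 80 mm square, of one of the four bays (2 by 2) of a white plastic tray fixed to the counter. The point is the middle of the floor's top face, 7 mm above the counter; x and y run along the bay's walls, z up. Walls are 10 mm thick and rise 18 mm above this floor (25 mm above the counter), so neighbouring bay centres are 90 mm apart; the tray is 190 mm square, with a low carrying ear reaching 25 mm out on its -x and +x sides.
- bay_yellow_floor (a point): The yellow floor, 80 mm square, of one of the four bays (2 by 2) of a white plastic tray fixed to the counter. The point is the middle of the floor's top face, 7 mm above the counter; x and y run along the bay's walls, z up. Walls are 10 mm thick and rise 18 mm above this floor (25 mm above the counter), so neighbouring bay centres are 90 mm apart; the tray is 190 mm square, with a low carrying ear reaching 25 mm out on its -x and +x sides.
- bay_black_floor (a point): The black floor, 80 mm square, of one of the four bays (2 by 2) of a white plastic tray fixed to the counter. The point is the middle of the floor's top face, 7 mm above the counter; x and y run along the bay's walls, z up. Walls are 10 mm thick and rise 18 mm above this floor (25 mm above the counter), so neighbouring bay centres are 90 mm apart; the tray is 190 mm square, with a low carrying ear reaching 25 mm out on its -x and +x sides.
Mind the look-alikes: they are no part of the job. Of the things like the part that bears bay_yellow_floor, leave any that is purple; of the rest the smaller one is meant.

How it is judged (in metres and radians):
At the end, for the whole second after the job is handed in: Each blue or green bottle and yellow or black tub stands upright (0.12 rad), still, on the floor of the bay of its colour (centre within 30 mm of the bay's middle, height within 5 mm); the red bottle and tub stand upright within 25 mm of their starts (horizontal distance between blue_bottle_center and bay_blue_floor below 0.03 m and z of blue_bottle_center in the frame of bay_blue_floor between 0.045 and 0.055 m and angle between each of blue_bottle_center, green_bottle_center, yellow_tub_center, black_tub_center, red_bottle_center, red_tub_center's own z axis and vertical below 0.12 rad and linear speed of each of blue_bottle, green_bottle, yellow_tub, black_tub below 0.02 m/s and horizontal distance between green_bottle_center and bay_green_floor below 0.03 m and z of green_bottle_center in the frame of bay_green_floor between 0.045 and 0.055 m and horizontal distance between yellow_tub_center and bay_yellow_floor below 0.03 m and z of yellow_tub_center in the frame of bay_yellow_floor between 0.03 and 0.04 m and horizontal distance between black_tub_center and bay_black_floor below 0.03 m and z of black_tub_center in the frame of bay_black_floor between 0.03 and 0.04 m and distance of each of red_bottle_center, red_tub_center from where it was at the start of the episode below 0.025 m); the robot touches nothing.
It fails at once if the red bottle was moved from where it stood by more than 25 mm (distance of red_bottle_center from where it was at the start of the episode above 0.025 m).
It fails at once if the red tub was moved from where it stood by more than 25 mm (distance of red_tub_center from where it was at the start of the episode above 0.025 m).
It fails at once if a bottle or tub was tipped over (angle between any of blue_bottle_center, green_bottle_center, yellow_tub_center, black_tub_center, red_bottle_center, red_tub_center's own z axis and vertical above 0.6 rad).
It also fails if it takes over 120 s, if anything falls off the work surface, if the arm or the gripper's body presses on something with over 40 N, if the wrist force passes 120 N, or if a joint passes its speed limit or range.

ROBOT

A 6-joint arm with a two-finger parallel gripper is mounted at the origin on the work surface. World frame = base frame: x ahead of the robot, y to its left, z up, the work surface at z = 0. Lengths are in mm, angles in degrees, forces in N, time in s.
With the tool pointing down it reaches from about 325 to 775 mm from the base axis. Payload 5.5 kg.
Tool frame: the origin (TCP) lies between the finger pads; the fingertips stand 11 mm ahead of it and the grasp point (between the pads) lies 8 mm behind it (env.tips_ahead is the distance from the TCP to the fingertips, in mm); z points along the fingers, y is the line along which they close (so a half turn about z gives the same grasp; the last joint's range is limited). The gripper opens to 88 mm and grips with 3 to 60 N. Pads are 20 mm wide; open, the fingers measure 115 mm over their backs; the gripper's body (75 mm by 178 mm) begins 61 mm behind the grasp point.
Start: joints at [-71.488, 5.22, 70.514, -0, 104.267, -3.249], TCP at [222.442, -557.258, 233.631] pointing down, gripper open.
Joint ranges: [-164.24, 164.24], [-49.07, 125.15], [9.68, 141.18], [-86.29, 266.29], [3.28, 154.24], [-151.56, 151.56]. Speed limits (degrees/s): [147.25, 147.25, 172.46, 180, 180, 180].

INTERFACE

Orientations are given as [roll, pitch, yaw] about the fixed x, y, z axes, in that order (R = Rz(yaw) Ry(pitch) Rx(roll)).
In Python, from cell import env, imaging, job gives the robot as it stands.
- The arm moves only by the shell command python3 -m handwheel 'ROWS' [OPENING]. ROWS is JSON, a list that holds one entry, the list of rows, each a list of 6 numbers: the shift along the world's x, y, z in cm, then the turn, a rotation vector about the world's x, y, z in degrees. In form: [[[x, y, z, rx, ry, rz], ...]]. A call has 1 to 5 rows; each row shifts and turns the commanded pose from where the row before left it; what a row does not reach is not made up. A row lasts 1/12 s, in which the tool goes at most 41.7 mm and 7.16 degrees, less where a joint would pass 70% of its speed; a pose out of reach is approached as far as the arm can. A call is refused whole if a number of a shift passes 4.17 or a number of a turn 7.16, either way. A call with a gripper value outside its range is refused whole. OPENING is the finger opening in cm, from 0 to 8.78, set as the call begins (- or left out, the last holds). The fingers move at their own pace and stop on an object; the grip force is fixed at half the most. Time passes only in rows, so rows that do not move let the fingers close. It gives the time, the measured TCP pose, the force, the opening and the grip force at its end, in the units of the state.
- env.observe(): the state, without advancing time (a new reading comes with each control period).
- imaging.read_camera(name): name is "scene" or "top"; returns a dict with "image" (384x512x3 uint8, red, green, blue), "z_map" (384x512 float32, mm along the optical axis (not along the pixel's ray), 0 where there is no reading), "mtx" (3x3 intrinsics, pixels), "pose" (4x4, takes a point from camera to world coordinates). Camera axes: x right, y down, z forward; pixel columns grow to the right and rows downward; lengths in mm; the calibration is good to about 2 mm. A picture is of the moment at which its call begins.
- job.sign_off(): hands the job in; it is judged then, once.
The state is a dict: "t": time; "qpos": joint angles; "qd": joint speeds; "tau": joint torques, N m; "eef_pos": TCP position; "tool_rot": TCP orientation; "contact_force": force on the tool from outside, world axes, zero at the start; "wrist_torque": the same for the moment, N m; "gripper_width": finger opening in mm; "finger_force": force on a finger pad.
Only numpy, scipy, OpenCV 4.12 (cv2) and the standard library are available. Lean on these libraries where they do the work, as an engineer would, in place of code of your own. Each camera call takes 0.05 s, during which the arm holds its last target. There are 200 camera calls.

## Working session

There is one attempt and no reset: what is moved stays moved. The work goes in short steps, Python scripts to look and compute and a shell command to move; the robot and the scene stay as the last step left them, time stands still between calls to the robot, and variables do not carry over. Pictures are saved under pics/ and viewed, at most 14 in all, crops included, and the job is handed in when it is done.

```bash
mkdir -p pics; ls; python3 - <<'E'
from cell import env, imaging, job
import cv2
for n in ("top","scene"):
    r=imaging.read_camera(n); cv2.imwrite(f"pics/{n}0.png",cv2.resize(r["image"][:,:,::-1],(800,600),interpolation=cv2.INTER_CUBIC))
    print(n,r["mtx"].round(1).tolist(),r["pose"].round(3).tolist())
print(env.observe())
E
```

```text
pics
top [[449.2, 0.0, 250.3], [0.0, 449.2, 193.3], [0.0, 0.0, 1.0]] [[-0.111, -0.974, 0.2, 333.485], [-0.994, 0.11, -0.017, -38.328], [-0.005, -0.2, -0.98, 1205.476], [0.0, 0.0, 0.0, 1.0]]
scene [[461.0, 0.0, 252.4], [0.0, 461.0, 188.1], [0.0, 0.0, 1.0]] [[0.886, 0.391, -0.25, 944.018], [0.464, -0.76, 0.455, -702.349], [-0.013, -0.519, -0.855, 1303.367], [0.0, 0.0, 0.0, 1.0]]
{'t': 0.1, 'qpos': array([-7.14888497e+01,  5.26002433e+00,  7.05737560e+01,  5.17990161e-04,
        1.04267024e+02, -3.25106571e+00]), 'qd': array([-0.0706715 , -0.13504975, -0.17735236, -0.00194162,  0.12281145,
       -0.06861242]), 'tau': array([ 3.24807130e-03, -4.47855663e+01, -4.07571459e+01,  7.01756193e-02,
        2.84543593e-02, -1.01115581e-04]), 'eef_pos': array([ 222.35433028, -557.01790896,  232.61914931]), 'tool_rot': array([-1.79899386e+02, -6.21817951e-03,  2.17623378e+01]), 'contact_force': array([ 0.419521  , -0.15678452, -0.19352958]), 'wrist_torque': array([-0.02964465,  0.00456097,  0.03422332]), 'finger_force': 0.0, 'gripper_width': 87.80077448479481}
```

View pics/top0.png

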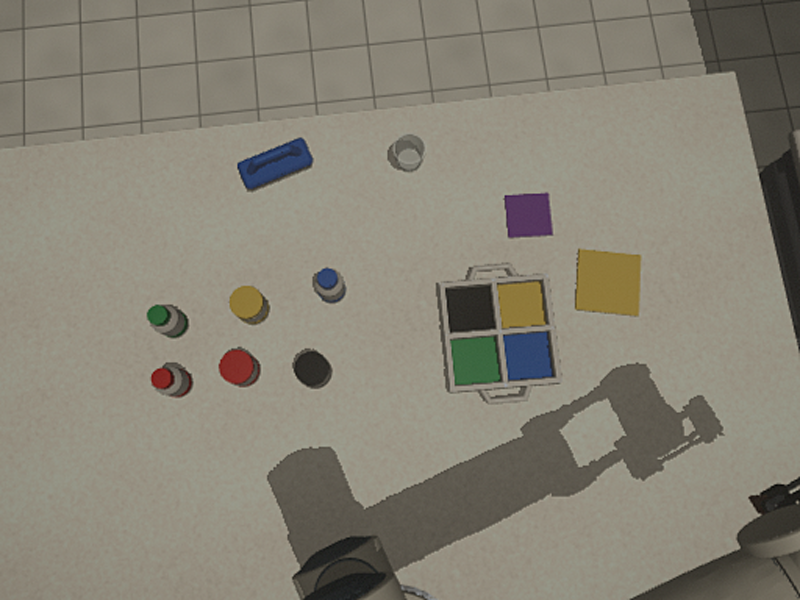

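View pics/scene0.png

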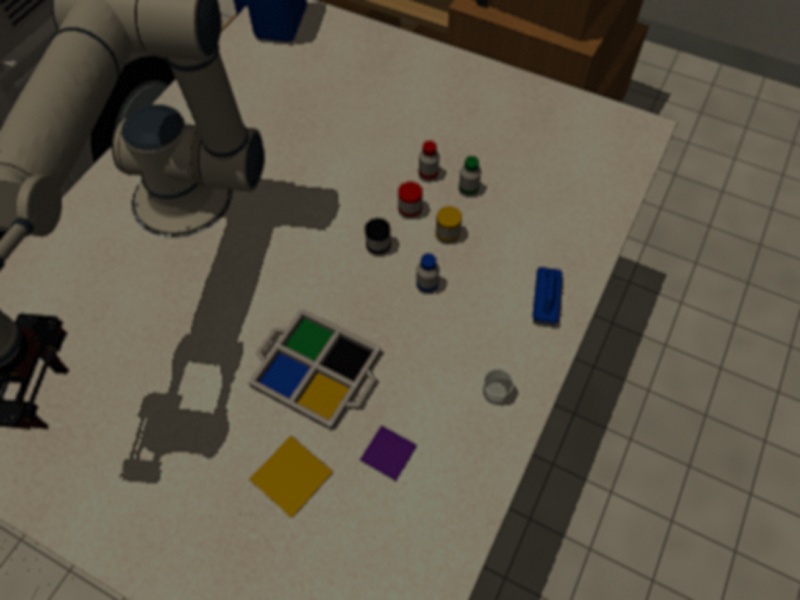

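The top view (800 px scale) shows blue cap (326,278), yellow lid (247,303), green cap (159,315), red cap (163,378), red lid (237,366) and black lid (312,368). Tray bays are black (470,308), yellow (522,305), green (475,360) and blue (528,355). The loose yellow mat (608,282) and purple mat (528,215) are decoys. The scene view agrees.

```bash
cat > h.py <<'E'
import numpy as np, cv2
from cell import env, imaging
RANGE={"blue":[(100,120,40),(125,255,255)],"green":[(45,80,30),(85,255,255)],"yellow":[(18,110,80),(32,255,255)],
       "red":[(172,130,60),(179,255,255)],"black":[(0,0,0),(179,255,45)]}
def blobs(cam="top",z={}):
    r=imaging.read_camera(cam); hsv=cv2.cvtColor(r["image"],cv2.COLOR_RGB2HSV); out={}
    for c,(lo,hi) in RANGE.items():
        m=cv2.inRange(hsv,lo,hi)
        if c=="red": m|=cv2.inRange(hsv,(0,150,60),(6,255,255))
        m=cv2.morphologyEx(m,cv2.MORPH_OPEN,np.ones((3,3)))
        out[c]=[(cv2.contourArea(k),cv2.minAreaRect(k)) for k in cv2.findContours(m,0,2)[0] if 40<cv2.contourArea(k)<2500]
    return r,out
def ray(r,px,z):
    d=r["pose"][:3,:3]@np.linalg.inv(r["mtx"])@[px[0],px[1],1]; o=r["pose"][:3,3]
    return o+d*(z-o[2])/d[2]
E
python3 - <<'E'
from h import *
for cam in ("top","scene"):
    r,b=blobs(cam)
    for c,l in b.items():
        for a,(p,s,t) in l: print(cam,c,a,np.round(p),np.round(s),round(t),"z7",ray(r,p,7)[:2].round(),"z62",ray(r,p,62)[:2].round(),"z90",ray(r,p,90)[:2].round())
E
```

```text
top blue 717.0 [337. 228.] [28. 27.] 84 z7 [ 458. -280.] z62 [ 452. -269.] z90 [ 449. -264.]
top blue 90.0 [209. 178.] [11. 10.] 90 z7 [634.  48.] z62 [620.  44.] z90 [613.  42.]
top blue 736.0 [175. 104.] [18. 46.] 68 z7 [859. 123.] z62 [834. 116.] z90 [822. 112.]
top green 755.5 [304. 230.] [29. 29.] 86 z7 [ 461. -191.] z62 [ 455. -184.] z90 [ 452. -180.]
top green 119.0 [100. 202.] [11. 13.] 90 z7 [601. 348.] z62 [588. 330.] z90 [582. 321.]
top yellow 322.0 [157. 193.] [20. 20.] 90 z7 [607. 193.] z62 [594. 183.] z90 [588. 177.]
top yellow 711.5 [333. 195.] [28. 27.] 84 z7 [ 549. -283.] z62 [ 539. -271.] z90 [ 534. -266.]
top yellow 1476.0 [389. 180.] [41. 39.] 4 z7 [ 571. -440.] z62 [ 560. -422.] z90 [ 554. -413.]
top red 110.5 [103. 242.] [11. 12.] 90 z7 [491. 346.] z62 [484. 328.] z90 [480. 319.]
top red 332.5 [151. 234.] [21. 21.] 27 z7 [497. 218.] z62 [490. 206.] z90 [486. 200.]
top black 489.5 [221. 375.] [16. 52.] 86 z7 [121.  67.] z62 [131.  62.] z90 [136.  60.]
top black 304.5 [213. 353.] [ 9. 46.] 63 z7 [177.  81.] z62 [184.  76.] z90 [187.  73.]
top black 277.5 [497. 318
[... 1759 characters left out ...]
3.] [10.  8.] 90 z7 [501. 212.] z62 [520. 173.] z90 [529. 153.]
scene black 66.5 [300. 120.] [ 9. 11.] 90 z7 [584. 323.] z62 [600. 280.] z90 [607. 258.]
scene black 57.5 [276. 110.] [9. 9.] 90 z7 [483. 325.] z62 [503. 281.] z90 [513. 259.]
scene black 451.0 [ 8. 47.] [20. 61.] 30 z7 [-636.  127.] z62 [-569.   92.] z90 [-534.   74.]
scene black 40.5 [279.   2.] [ 4. 16.] 90 z7 [227. 880.] z62 [258. 813.] z90 [273. 778.]
scene black 208.0 [234.   6.] [49.  6.] 18 z7 [ 64. 768.] z62 [101. 706.] z90 [120. 674.]
scene black 834.5 [173.  13.] [26. 46.] 90 z7 [-147.  610.] z62 [-100.  554.] z90 [-77. 526.]
scene black 791.0 [16. 19.] [38. 33.] 90 z7 [-725.  275.] z62 [-654.  233.] z90 [-618.  212.]
```

```bash

python3 -m handwheel '[[[1.5,2.96,0,0,0,4.6],[1.5,2.96,0,0,0,4.6],[1.5,2.96,0,0,0,4.6],[1.5,2.96,0,0,0,4.6],[1.5,2.96,0,0,0,4.6]]]' 8.78
python3 -m handwheel '[[[1.5,2.96,0,0,0,0],[1.5,2.96,0,0,0,0],[1.5,2.96,0,0,0,0],[1.5,2.96,0,0,0,0],[1.5,2.96,0,0,0,0]]]'
python3 -m handwheel '[[[1.5,2.96,0,0,0,0],[1.5,2.96,0,0,0,0],[1.5,2.96,0,0,0,0],[1.5,2.96,0,0,0,0],[1.5,2.96,0,0,0,0]]]'
python3 -m handwheel '[[[1.5,2.96,0,0,0,0],[1.5,2.96,0,0,0,0],[1.5,2.96,0,0,0,0],[1.5,2.96,0,0,0,0],[1.5,2.96,0,0,0,0]]]'
python3 -m handwheel '[[[1.5,2.96,0,0,0,0],[1.5,2.96,0,0,0,0],[1.5,2.96,0,0,0,0],[1.5,2.96,0,0,0,0],[0,0,0,0,0,0]]]'
```

```text
t: 0.62
eef_pos: [297.8, -407.8, 233.3]
tool_rot: [-180.0, -0.0, 45.0]
contact_force: [0.6, 0.3, 0.5]
gripper_width: 88.4
finger_force: 0.0
t: 1.03
eef_pos: [372.8, -259.7, 233.6]
tool_rot: [180.0, -0.0, 44.7]
contact_force: [1.6, -1.2, -1.1]
gripper_width: 87.7
finger_force: 0.0
t: 1.45
eef_pos: [447.8, -111.6, 233.6]
tool_rot: [180.0, -0.0, 44.8]
contact_force: [-0.1, -0.1, -1.1]
gripper_width: 87.7
finger_force: 0.0
t: 1.87
eef_pos: [522.8, 36.5, 233.5]
tool_rot: [180.0, 0.0, 44.8]
contact_force: [-0.5, -1.0, 0.0]
gripper_width: 88.1
finger_force: 0.0
t: 2.28
eef_pos: [583.3, 157.9, 231.3]
tool_rot: [-179.8, 0.0, 45.0]
contact_force: [0.8, 0.4, -0.8]
gripper_width: 87.8
finger_force: 0.0
```

```bash

python3 -m handwheel '[[[0.5,1.4,-3.5,0,0,0],[0.5,1.4,-3.5,0,0,0],[0,0,-3,0,0,0],[0,0,0,0,0,0],[0,0,0,0,0,0]]]'
python3 - <<'E'
from h import *
r,b=blobs("scene"); cv2.imwrite("pics/s1.png",cv2.resize(r["image"][80:240,130:350,::-1],(800,580),interpolation=cv2.INTER_CUBIC))
r,b=blobs("top"); cv2.imwrite("pics/t1.png",cv2.resize(r["image"][100:260,60:280,::-1],(800,580),interpolation=cv2.INTER_CUBIC))
E
```

```text
t: 2.7
eef_pos: [591.1, 180.4, 131.7]
tool_rot: [-179.9, 0.3, 44.8]
contact_force: [0.2, 0.5, 0.6]
gripper_width: 87.7
finger_force: 0.0
```

View pics/s1.png

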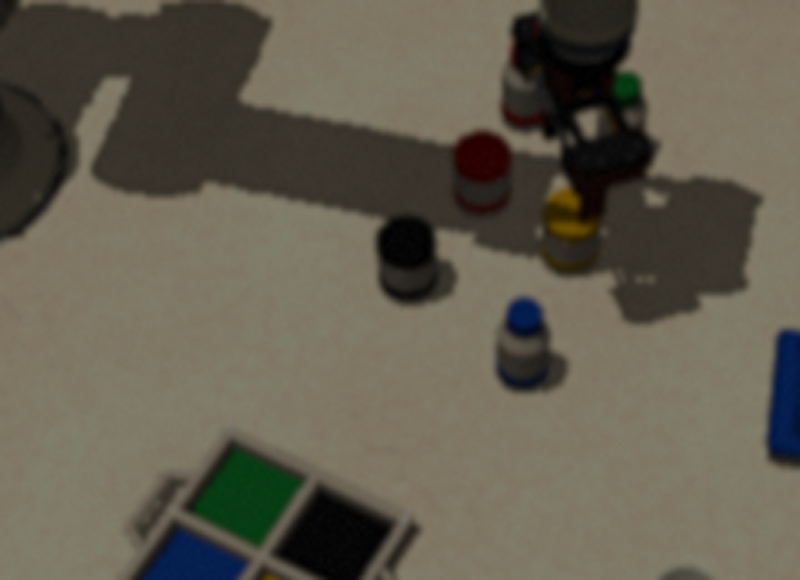

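View pics/t1.png

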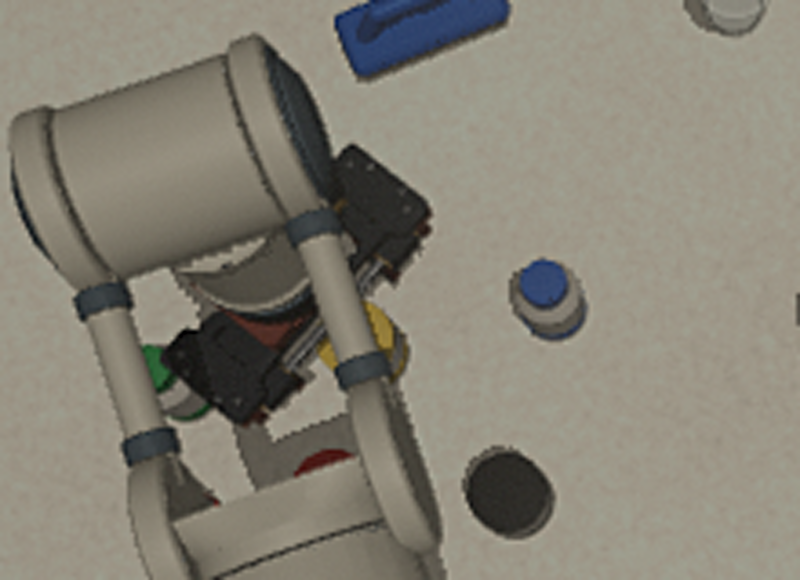

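The gripper hangs over the yellow lid; black lid is seen at top pixel (199.7,235.2). The green cap lies beneath the gripper's finger end but with enough room. Descend and grip.

```bash

python3 -m handwheel '[[[0.2,0.35,-2.2,0,0,0],[0,0,-2.2,0,0,0],[0,0,-2.2,0,0,0],[0,0,-2,0,0,0],[0,0,0,0,0,0]]]'
python3 -m handwheel '[[[0,0,0,0,0,0],[0,0,0,0,0,0],[0,0,0,0,0,0],[0,0,0,0,0,0],[0,0,0,0,0,0]]]' 3
python3 -m handwheel '[[[0,0,0,0,0,0],[0,0,0,0,0,0],[0,0,0,0,0,0],[0,0,0,0,0,0],[0,0,0,0,0,0]]]'
python3 - <<'E'
from h import *
r=imaging.read_camera("top"); print(ray(r,(199.7,235.2),66))
E
```

```text
t: 3.22
eef_pos: [593.7, 183.8, 46.1]
tool_rot: [-179.9, 0.1, 44.7]
contact_force: [-2.1, 0.4, -0.9]
gripper_width: 87.8
finger_force: 0.0
t: 3.63
eef_pos: [595.3, 184.8, 49.4]
tool_rot: [179.9, -0.1, 44.8]
contact_force: [5.2, -4.0, 2.4]
gripper_width: 57.8
finger_force: 2.5
t: 4.05
eef_pos: [595.5, 184.5, 49.3]
tool_rot: [179.9, -0.1, 44.8]
contact_force: [1.6, -2.1, 6.3]
gripper_width: 55.9
finger_force: 30.0
[471.86011438  81.49355348  66.        ]
```

```bash

python3 -m handwheel '[[[0,0,2,0,0,0],[0,0,3,0,0,0],[0,0,3,0,0,0],[0,0,3,0,0,0],[0,0,3,0,0,0]]]'
python3 -m handwheel '[[[-0.3,-2.9,0,0,0,0],[-0.3,-2.9,0,0,0,0],[-0.3,-2.9,0,0,0,0],[-0.3,-2.9,0,0,0,0],[-0.3,-2.9,0,0,0,0]]]'
python3 -m handwheel '[[[-0.3,-2.9,0,0,0,0],[-0.3,-2.9,0,0,0,0],[-0.3,-2.9,0,0,0,0],[-0.3,-2.9,0,0,0,0],[-0.3,-2.9,0,0,0,0]]]'
python3 -m handwheel '[[[-0.3,-2.9,0,0,0,0],[-0.3,-2.9,0,0,0,0],[-0.3,-2.9,0,0,0,0],[-0.3,-2.9,0,0,0,0],[-0.3,-2.9,0,0,0,0]]]'
python3 -m handwheel '[[[-0.2,-1.6,0,0,0,0],[0,-1.4,0,0,0,0],[0,0,0,0,0,0],[0,0,0,0,0,0],[0,0,0,0,0,0]]]'
python3 - <<'E'
from h import *
r=imaging.read_camera("top"); cv2.imwrite("pics/t2.png",cv2.resize(r["image"][120:300,80:400,::-1],(800,450)))
s=imaging.read_camera("scene"); cv2.imwrite("pics/s2.png",cv2.resize(s["image"][80:320,130:370,::-1],(600,600)))
print(ray(s,(241.9,146.2),62))
E
```

```text
t: 4.52
eef_pos: [593.6, 184.7, 187.5]
tool_rot: [-179.9, 0.1, 44.8]
contact_force: [0.3, 0.5, -3.5]
gripper_width: 56.0
finger_force: 30.0
t: 4.93
eef_pos: [578.5, 38.7, 186.3]
tool_rot: [-179.9, 0.1, 44.8]
contact_force: [-0.2, -0.8, -3.0]
gripper_width: 55.7
finger_force: 30.0
t: 5.35
eef_pos: [563.5, -106.3, 186.3]
tool_rot: [-179.9, 0.1, 44.8]
contact_force: [0.5, -0.5, -3.6]
gripper_width: 55.6
finger_force: 30.0
t: 5.77
eef_pos: [548.7, -251.2, 186.2]
tool_rot: [-179.8, 0.0, 44.8]
contact_force: [1.2, -0.7, -1.9]
gripper_width: 55.9
finger_force: 30.0
t: 6.18
eef_pos: [547.8, -279.0, 187.5]
tool_rot: [-179.9, -0.0, 44.8]
contact_force: [0.7, -0.1, -3.1]
gripper_width: 55.4
finger_force: 30.0
[473.40885782  86.77462678  62.        ]
```

View pics/s2.png

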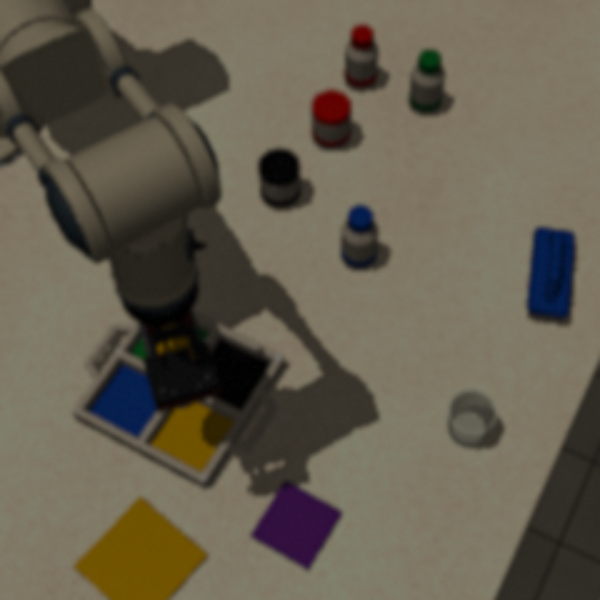

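The tub is held above the yellow bay (tray, ~(190,435) in this picture); the other objects stand undisturbed. Lower it.

```bash

python3 -m handwheel '[[[0,-0.2,-3,0,0,0],[0,0,-3,0,0,0],[0,0,-3,0,0,0],[0,0,-2.5,0,0,0],[0,0,-0.7,0,0,0]]]'
python3 -m handwheel '[[[0,0,-0.3,0,0,0],[0,0,-0.2,0,0,0],[0,0,-0.2,0,0,0],[0,0,0,0,0,0],[0,0,0,0,0,0]]]'
```

```text
t: 6.7
eef_pos: [545.5, -279.8, 60.2]
tool_rot: [-179.6, 0.1, 44.8]
contact_force: [-1.3, 0.8, -4.6]
gripper_width: 55.7
finger_force: 30.0
t: 7.12
eef_pos: [548.2, -282.7, 60.5]
tool_rot: [179.8, -0.0, 44.8]
contact_force: [0.2, 0.4, -2.9]
gripper_width: 55.4
finger_force: 30.0
```

```bash

python3 -m handwheel '[[[0,0,-0.2,0,0,0],[0,0,-0.2,0,0,0],[0,0,0,0,0,0],[0,0,0,0,0,0],[0,0,0,0,0,0]]]'
```

```text
t: 7.53
eef_pos: [548.0, -282.8, 56.2]
tool_rot: [179.9, -0.0, 44.8]
contact_force: [-0.7, 1.3, 6.0]
gripper_width: 55.7
finger_force: 30.0
```

```bash

python3 -m handwheel '[[[0,0,0,0,0,0],[0,0,0,0,0,0],[0,0,0,0,0,0],[0,0,0,0,0,0],[0,0,0,0,0,0]]]' 8.78
python3 -m handwheel '[[[0,0,2,0,0,0],[0,0,3,0,0,0],[0,0,3,0,0,0],[0,0,3,0,0,0],[0,0,2,0,0,0]]]'
python3 -m handwheel '[[[-0.6,2.9,0,0,0,0],[-0.6,2.9,0,0,0,0],[-0.6,2.9,0,0,0,0],[-0.6,2.9,0,0,0,0],[-0.6,2.9,0,0,0,0]]]'
python3 -m handwheel '[[[-0.6,2.9,0,0,0,0],[-0.6,2.9,0,0,0,0],[-0.6,2.9,0,0,0,0],[-0.6,2.9,0,0,0,0],[-0.6,2.9,0,0,0,0]]]'
python3 -m handwheel '[[[-0.6,2.9,0,0,0,0],[-0.6,2.9,0,0,0,0],[-0.4,1.8,0,0,0,0],[0,0,0,0,0,0],[0,0,0,0,0,0]]]'
```

```text
t: 7.95
eef_pos: [547.3, -282.3, 54.2]
tool_rot: [-180.0, 0.0, 44.8]
contact_force: [0.1, 1.3, -0.4]
gripper_width: 85.2
finger_force: 0.0
t: 8.37
eef_pos: [547.9, -282.6, 188.1]
tool_rot: [179.8, -0.1, 44.8]
contact_force: [-0.3, -0.9, 0.7]
gripper_width: 87.5
finger_force: 0.0
t: 8.78
eef_pos: [516.9, -136.2, 184.5]
tool_rot: [-180.0, -0.0, 44.7]
contact_force: [0.6, 0.3, 0.4]
gripper_width: 88.0
finger_force: 0.0
t: 9.2
eef_pos: [486.9, 9.0, 184.6]
tool_rot: [180.0, -0.0, 44.8]
contact_force: [0.6, 0.5, 0.7]
gripper_width: 87.9
finger_force: 0.0
t: 9.62
eef_pos: [471.3, 84.1, 184.7]
tool_rot: [180.0, 0.0, 44.9]
contact_force: [0.2, 0.4, -0.7]
gripper_width: 87.7
finger_force: 0.0
```

```bash

python3 -m handwheel '[[[0.1,0,-3,0,0,0],[0,0,-3,0,0,0],[0,0,-3,0,0,0],[0,0,-2.5,0,0,0],[0,0,-2.2,0,0,0]]]'
python3 -m handwheel '[[[0,0,0,0,0,0],[0,0,0,0,0,0],[0,0,0,0,0,0],[0,0,0,0,0,0],[0,0,0,0,0,0]]]' 3
python3 -m handwheel '[[[0,0,0,0,0,0],[0,0,0,0,0,0],[0,0,0,0,0,0],[0,0,0,0,0,0],[0,0,0,0,0,0]]]'
```

```text
t: 10.03
eef_pos: [472.0, 82.0, 45.4]
tool_rot: [-180.0, 0.1, 44.7]
contact_force: [1.0, 0.9, 0.8]
gripper_width: 87.7
finger_force: 0.0
t: 10.45
eef_pos: [473.6, 83.6, 49.7]
tool_rot: [179.9, -0.1, 44.7]
contact_force: [-4.3, 3.3, 3.2]
gripper_width: 57.9
finger_force: 2.2
t: 10.87
eef_pos: [473.4, 83.9, 49.6]
tool_rot: [179.9, -0.1, 44.8]
contact_force: [-1.1, -0.3, 5.7]
gripper_width: 55.6
finger_force: 30.0
```

```bash

python3 -m handwheel '[[[0,0,2,0,0,0],[0,0,3,0,0,0],[0,0,3,0,0,0],[0,0,3,0,0,0],[0,0,3,0,0,0]]]'
python3 -m handwheel '[[[0.75,-2.74,0,0,0,0],[0.75,-2.74,0,0,0,0],[0.75,-2.74,0,0,0,0],[0.75,-2.74,0,0,0,0],[0.75,-2.74,0,0,0,0]]]'
python3 -m handwheel '[[[0.75,-2.74,0,0,0,0],[0.75,-2.74,0,0,0,0],[0.75,-2.74,0,0,0,0],[0.75,-2.74,0,0,0,0],[0.75,-2.74,0,0,0,0]]]'
python3 -m handwheel '[[[0,0,0,0,0,0],[0,0,0,0,0,0],[0,0,0,0,0,0]]]'
python3 - <<'E'
from h import *
s=imaging.read_camera("scene"); cv2.imwrite("pics/s3.png",cv2.resize(s["image"][180:300,130:290,::-1],(800,600)))
E
```

```text
t: 11.28
eef_pos: [472.1, 83.6, 188.7]
tool_rot: [-180.0, 0.0, 44.8]
contact_force: [0.7, -0.1, -2.5]
gripper_width: 55.6
finger_force: 30.0
t: 11.7
eef_pos: [510.0, -54.6, 187.4]
tool_rot: [-180.0, 0.0, 44.8]
contact_force: [-0.2, 0.0, -1.6]
gripper_width: 55.7
finger_force: 30.0
t: 12.12
eef_pos: [547.5, -191.8, 187.2]
tool_rot: [-180.0, 0.0, 44.8]
contact_force: [0.1, -0.3, -2.1]
gripper_width: 55.6
finger_force: 30.0
t: 12.37
eef_pos: [547.2, -189.9, 187.2]
tool_rot: [-179.9, 0.0, 44.8]
contact_force: [-0.0, 0.9, -2.6]
gripper_width: 55.5
finger_force: 30.0
```

View pics/s3.png

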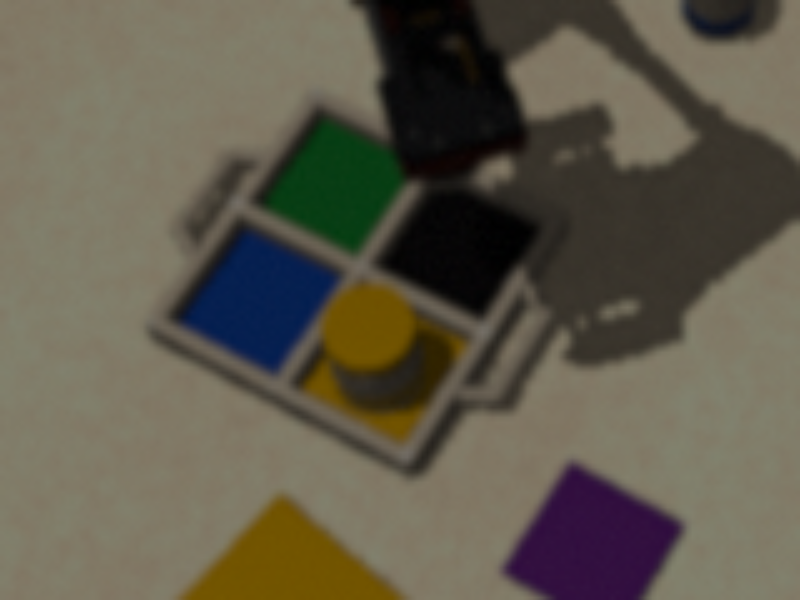

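The yellow tub stands upright in the middle of the yellow bay (lid at ~(368,327), base ~(378,378)). Place the black tub likewise, then go on to the blue bottle.

```bash

python3 -m handwheel '[[[0.1,0,-3,0,0,0],[0,0,-3,0,0,0],[0,0,-3,0,0,0],[0,0,-2.5,0,0,0],[0,0,-1,0,0,0]]]'
python3 -m handwheel '[[[0,0,-0.3,0,0,0],[0,0,-0.2,0,0,0],[0,0,-0.1,0,0,0],[0,0,0,0,0,0],[0,0,0,0,0,0]]]'
```

```text
t: 12.83
eef_pos: [546.3, -188.1, 58.2]
tool_rot: [-179.7, 0.1, 44.9]
contact_force: [-1.6, -0.2, -2.9]
gripper_width: 55.7
finger_force: 30.0
t: 13.25
eef_pos: [549.4, -190.7, 58.5]
tool_rot: [179.8, -0.1, 44.8]
contact_force: [0.3, 0.5, -2.2]
gripper_width: 55.8
finger_force: 30.0
```

```bash

python3 -m handwheel '[[[0,0,-0.2,0,0,0],[0,0,-0.05,0,0,0],[0,0,0,0,0,0],[0,0,0,0,0,0],[0,0,0,0,0,0]]]'
python3 -m handwheel '[[[0,0,0,0,0,0],[0,0,0,0,0,0],[0,0,0,0,0,0],[0,0,0,0,0,0],[0,0,0,0,0,0]]]' 8.4
python3 -m handwheel '[[[0,0,2,0,0,0],[0,0,3,0,0,0],[0,0,3,0,0,0],[0,0,3,0,0,0],[0,0,2,0,0,0]]]'
python3 -m handwheel '[[[0.78,2.92,0,0,0,0],[0.78,2.92,0,0,0,0],[0.78,2.92,0,0,0,0],[0.78,2.92,0,0,0,0],[0.78,2.92,0,0,0,0]]]' 8.78
python3 -m handwheel '[[[0.78,2.92,0,0,0,0],[0.78,2.92,0,0,0,0],[0.78,2.92,0,0,0,0],[0,0,0,0,0,0],[0,0,0,0,0,0]]]'
```

```text
t: 13.67
eef_pos: [549.4, -190.9, 56.5]
tool_rot: [179.8, -0.1, 44.8]
contact_force: [-0.9, 1.4, 5.2]
gripper_width: 55.8
finger_force: 30.0
t: 14.08
eef_pos: [548.4, -190.3, 53.9]
tool_rot: [-180.0, 0.0, 44.8]
contact_force: [-0.6, 0.6, -0.2]
gripper_width: 83.0
finger_force: 0.0
t: 14.5
eef_pos: [549.0, -190.6, 187.5]
tool_rot: [179.8, -0.1, 44.8]
contact_force: [0.3, 0.4, 0.6]
gripper_width: 83.9
finger_force: 0.0
t: 14.92
eef_pos: [587.6, -43.1, 184.0]
tool_rot: [-180.0, 0.0, 44.7]
contact_force: [0.9, -0.4, 0.0]
gripper_width: 87.6
finger_force: 0.0
t: 15.33
eef_pos: [610.8, 44.7, 183.6]
tool_rot: [-180.0, 0.0, 44.9]
contact_force: [0.0, 0.6, 0.3]
gripper_width: 87.7
finger_force: 0.0
```

```bash

python3 -m handwheel '[[[0.1,-0.1,-3,0,0,0],[0,0,-3,0,0,0],[0,0,-3,0,0,0],[0,0,-3,0,0,0],[0,0,-2.2,0,0,0]]]'
python3 -m handwheel '[[[0,0,0,0,0,0],[0,0,0,0,0,0],[0,0,0,0,0,0],[0,0,0,0,0,0],[0,0,0,0,0,0]]]' 3
python3 -m handwheel '[[[0,0,0,0,0,0],[0,0,0,0,0,0],[0,0,0,0,0,0],[0,0,0,0,0,0],[0,0,0,0,0,0]]]'
```

```text
t: 15.75
eef_pos: [610.5, 40.6, 39.0]
tool_rot: [-179.9, 0.1, 44.7]
contact_force: [0.7, -1.4, -0.5]
gripper_width: 87.6
finger_force: 0.0
t: 16.17
eef_pos: [613.2, 42.0, 44.7]
tool_rot: [179.8, -0.2, 44.7]
contact_force: [0.4, -0.4, 0.3]
gripper_width: 57.9
finger_force: 0.0
t: 16.58
eef_pos: [612.6, 42.2, 43.7]
tool_rot: [179.9, -0.1, 44.8]
contact_force: [-0.3, -0.5, 4.9]
gripper_width: 47.3
finger_force: 30.0
```

```bash

python3 -m handwheel '[[[0,0,2,0,0,0],[0,0,3,0,0,0],[0,0,3,0,0,0],[0,0,3,0,0,0],[0,0,3,0,0,0]]]'
python3 -m handwheel '[[[-1.3,-2.67,0,0,0,0],[-1.3,-2.67,0,0,0,0],[-1.3,-2.67,0,0,0,0],[-1.3,-2.67,0,0,0,0],[-1.3,-2.67,0,0,0,0]]]'
python3 -m handwheel '[[[-1.3,-2.67,0,0,0,0],[-1.3,-2.67,0,0,0,0],[-1.3,-2.67,0,0,0,0],[-1.3,-2.67,0,0,0,0],[-1.3,-2.67,0,0,0,0]]]'
python3 -m handwheel '[[[-1.3,-2.67,0,0,0,0],[-1.3,-2.67,0,0,0,0],[0,0,0,0,0,0],[0,0,0,0,0,0],[0,0,0,0,0,0]]]'
python3 - <<'E'
from h import *
s=imaging.read_camera("scene"); cv2.imwrite("pics/s4.png",cv2.resize(s["image"][160:300,130:300,::-1],(728,600)))
E
```

```text
t: 17.0
eef_pos: [611.2, 42.4, 182.3]
tool_rot: [-179.9, 0.1, 44.8]
contact_force: [0.7, -0.0, -1.9]
gripper_width: 47.9
finger_force: 30.0
t: 17.42
eef_pos: [545.7, -92.0, 181.1]
tool_rot: [-179.9, 0.1, 44.8]
contact_force: [0.9, -0.7, -1.7]
gripper_width: 47.5
finger_force: 30.0
t: 17.83
eef_pos: [480.7, -225.6, 181.2]
tool_rot: [-179.9, 0.0, 44.8]
contact_force: [0.5, 0.4, -1.4]
gripper_width: 47.6
finger_force: 30.0
t: 18.25
eef_pos: [455.8, -277.6, 181.4]
tool_rot: [-179.9, -0.0, 44.7]
contact_force: [-0.1, -0.1, -2.1]
gripper_width: 48.0
finger_force: 30.0
```

View pics/s4.png

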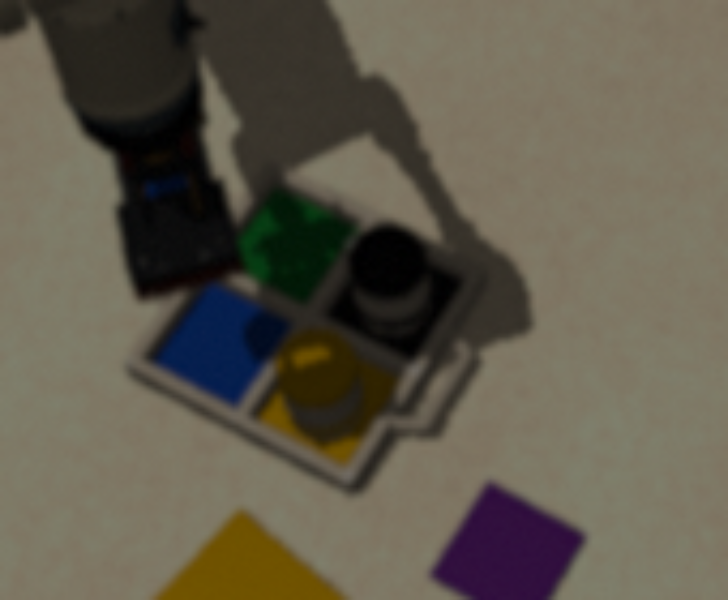

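Black tub is upright in the black bay (lid ~(388,258)) and yellow is still fine; the blue bottle is held over the blue bay. Lower it.

```bash

python3 -m handwheel '[[[0,0,-3,0,0,0],[0,0,-3,0,0,0],[0,0,-3,0,0,0],[0,0,-2.5,0,0,0],[0,0,-1,0,0,0]]]'
python3 -m handwheel '[[[0,0,-0.2,0,0,0],[0,0,-0.2,0,0,0],[0,0,-0.1,0,0,0],[0,0,0,0,0,0],[0,0,0,0,0,0]]]'
```

```text
t: 18.72
eef_pos: [454.5, -275.5, 52.4]
tool_rot: [-179.6, 0.1, 44.9]
contact_force: [-0.8, 1.0, -2.5]
gripper_width: 47.4
finger_force: 30.0
t: 19.13
eef_pos: [456.7, -278.6, 53.9]
tool_rot: [179.8, -0.0, 44.8]
contact_force: [-0.4, 0.7, -2.2]
gripper_width: 47.7
finger_force: 30.0
```

```bash

python3 -m handwheel '[[[0,0,-0.2,0,0,0],[0,0,-0.1,0,0,0],[0,0,0,0,0,0],[0,0,0,0,0,0],[0,0,0,0,0,0]]]'
```

```text
t: 19.55
eef_pos: [456.4, -278.6, 50.7]
tool_rot: [179.9, -0.0, 44.8]
contact_force: [-0.5, 0.9, 6.4]
gripper_width: 47.7
finger_force: 30.0
```

```bash

python3 -m handwheel '[[[0,0,0,0,0,0],[0,0,0,0,0,0],[0,0,0,0,0,0],[0,0,0,0,0,0],[0,0,0,0,0,0]]]' 8
python3 -m handwheel '[[[0,0,2,0,0,0],[0,0,3,0,0,0],[0,0,3,0,0,0],[0,0,3,0,0,0],[0,0,3,0,0,0]]]'
python3 -m handwheel '[[[0.62,3,0,0,0,0],[0.62,3,0,0,0,0],[0.62,3,0,0,0,0],[0.62,3,0,0,0,0],[0.62,3,0,0,0,0]]]' 8.78
python3 -m handwheel '[[[0.62,3,0,0,0,0],[0.62,3,0,0,0,0],[0.62,3,0,0,0,0],[0.62,3,0,0,0,0],[0.62,3,0,0,0,0]]]'
python3 -m handwheel '[[[0.62,3,0,0,0,0],[0.62,3,0,0,0,0],[0.62,3,0,0,0,0],[0.62,3,0,0,0,0],[0.62,3,0,0,0,0]]]'
python3 -m handwheel '[[[0.62,3,0,0,0,0],[0.62,3,0,0,0,0],[0.62,3,0,0,0,0],[0.62,3,0,0,0,0],[0.62,2.5,0,0,0,0]]]'
python3 -m handwheel '[[[0,0,0,0,0,0],[0,0,0,0,0,0]]]'
python3 - <<'E'
from h import *
s=imaging.read_camera("scene"); cv2.imwrite("pics/s5.png",cv2.resize(s["image"][60:300,130:370,::-1],(600,600)))
r,b=blobs("scene")
for c in ("green","red"):
    for a,(p,q,t) in b[c]: print(c,a,np.round(p),ray(r,p,62)[:2].round(),ray(r,p,90)[:2].round())
E
```

```text
t: 19.97
eef_pos: [455.7, -278.1, 48.8]
tool_rot: [-180.0, 0.0, 44.8]
contact_force: [-0.5, -0.7, 0.6]
gripper_width: 77.1
finger_force: 0.0
t: 20.38
eef_pos: [455.6, -278.0, 190.3]
tool_rot: [-180.0, 0.0, 44.8]
contact_force: [0.6, -0.1, -0.5]
gripper_width: 80.3
finger_force: 0.0
t: 20.8
eef_pos: [486.9, -126.9, 189.1]
tool_rot: [180.0, -0.0, 44.7]
contact_force: [0.3, 0.1, 0.2]
gripper_width: 87.6
finger_force: 0.0
t: 21.22
eef_pos: [517.9, 23.4, 189.1]
tool_rot: [180.0, -0.0, 44.8]
contact_force: [0.4, -0.4, 0.8]
gripper_width: 87.8
finger_force: 0.0
t: 21.63
eef_pos: [548.9, 173.4, 188.9]
tool_rot: [-180.0, 0.0, 44.8]
contact_force: [0.7, 0.6, 0.2]
gripper_width: 87.7
finger_force: 0.0
t: 22.05
eef_pos: [579.7, 319.0, 188.6]
tool_rot: [-180.0, 0.0, 44.8]
contact_force: [-0.6, 0.4, -1.1]
gripper_width: 87.8
finger_force: 0.0
t: 22.22
eef_pos: [579.5, 317.7, 187.9]
tool_rot: [-180.0, 0.1, 44.9]
contact_force: [0.2, -0.6, -0.0]
gripper_width: 87.4
finger_force: 0.0
green 456.0 [198. 217.] [ 479. -208.] [ 489. -219.]
green 46.5 [302. 103.] [571. 350.] [580. 326.]
red 151.5 [262. 122.] [486. 209.] [496. 189.]
```

View pics/s5.png

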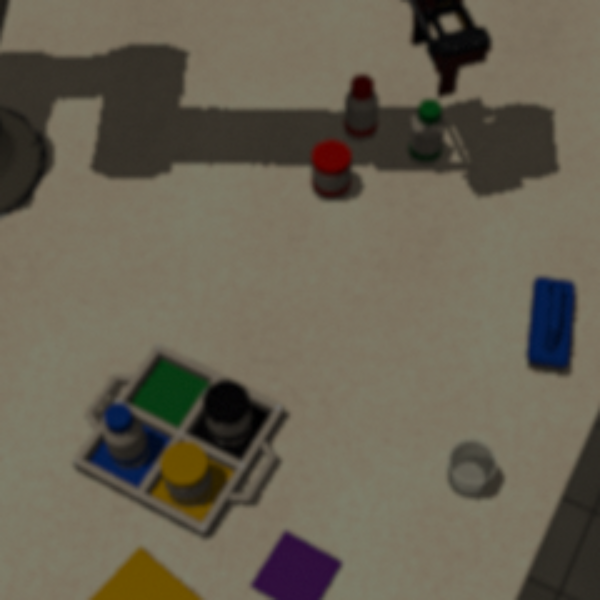

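Three items stand upright in their bays; red ones are unmoved; the gripper is just above the green bottle. Descend and grip it.

```bash

python3 -m handwheel '[[[0.15,0.5,-3,0,0,0],[0,0,-3,0,0,0],[0,0,-3,0,0,0],[0,0,-3,0,0,0],[0,0,-2.5,0,0,0]]]'
python3 -m handwheel '[[[0,0,0,0,0,0],[0,0,0,0,0,0],[0,0,0,0,0,0],[0,0,0,0,0,0],[0,0,0,0,0,0]]]' 3
python3 -m handwheel '[[[0,0,0,0,0,0],[0,0,0,0,0,0],[0,0,0,0,0,0],[0,0,0,0,0,0],[0,0,0,0,0,0]]]'
```

```text
t: 22.73
eef_pos: [581.0, 319.8, 42.3]
tool_rot: [-180.0, 0.1, 44.7]
contact_force: [0.3, 0.6, 0.3]
gripper_width: 87.6
finger_force: 0.0
t: 23.15
eef_pos: [582.7, 322.2, 47.2]
tool_rot: [179.9, -0.2, 44.7]
contact_force: [-0.2, 0.0, 0.6]
gripper_width: 58.2
finger_force: 0.0
t: 23.57
eef_pos: [582.3, 321.9, 46.0]
tool_rot: [179.9, -0.1, 44.8]
contact_force: [1.0, -2.0, 5.2]
gripper_width: 47.5
finger_force: 30.0
```

```bash

python3 -m handwheel '[[[0,0,2,0,0,0],[0,0,3,0,0,0],[0,0,3.5,0,0,0],[0,0,3.5,0,0,0],[0,0,3,0,0,0]]]'
python3 -m handwheel '[[[-0.68,-2.83,0,0,0,0],[-0.68,-2.83,0,0,0,0],[-0.68,-2.83,0,0,0,0],[-0.68,-2.83,0,0,0,0],[-0.68,-2.83,0,0,0,0]]]'
python3 -m handwheel '[[[-0.68,-2.83,0,0,0,0],[-0.68,-2.83,0,0,0,0],[-0.68,-2.83,0,0,0,0],[-0.68,-2.83,0,0,0,0],[-0.68,-2.83,0,0,0,0]]]'
python3 -m handwheel '[[[-0.68,-2.83,0,0,0,0],[-0.68,-2.83,0,0,0,0],[-0.68,-2.83,0,0,0,0],[-0.68,-2.83,0,0,0,0],[-0.68,-2.83,0,0,0,0]]]'
python3 -m handwheel '[[[-0.68,-2.83,0,0,0,0],[-0.68,-2.83,0,0,0,0],[-0.68,-2.83,0,0,0,0],[0,0,0,0,0,0],[0,0,0,0,0,0]]]'
python3 -m handwheel '[[[0,0,0,0,0,0],[0,0,0,0,0,0]]]'
```

```text
t: 23.98
eef_pos: [581.0, 322.0, 195.8]
tool_rot: [-180.0, 0.0, 44.8]
contact_force: [1.1, 0.1, -1.3]
gripper_width: 47.7
finger_force: 30.0
t: 24.4
eef_pos: [546.4, 179.4, 193.2]
tool_rot: [-179.9, 0.1, 44.8]
contact_force: [0.6, -0.7, -1.8]
gripper_width: 47.1
finger_force: 30.0
t: 24.82
eef_pos: [512.4, 37.8, 193.4]
tool_rot: [-179.9, 0.0, 44.8]
contact_force: [-0.1, -0.4, -1.7]
gripper_width: 47.2
finger_force: 30.0
t: 25.23
eef_pos: [478.5, -103.6, 193.6]
tool_rot: [-179.9, 0.0, 44.8]
contact_force: [-0.4, 0.4, -2.0]
gripper_width: 47.2
finger_force: 30.0
t: 25.65
eef_pos: [458.3, -188.3, 193.4]
tool_rot: [-179.9, 0.0, 44.6]
contact_force: [-0.4, 0.3, -1.7]
gripper_width: 47.6
finger_force: 30.0
t: 25.82
eef_pos: [459.1, -186.5, 193.9]
tool_rot: [-180.0, -0.0, 44.8]
contact_force: [0.1, -0.5, -1.5]
gripper_width: 47.4
finger_force: 30.0
```

Floor contact is expected near TCP z 52–53; descend to about 57 first.

```bash

python3 -m handwheel '[[[0,0,-3,0,0,0],[0,0,-3,0,0,0],[0,0,-3,0,0,0],[0,0,-3,0,0,0],[0,0,-1.2,0,0,0]]]'
python3 -m handwheel '[[[0,0,-0.2,0,0,0],[0,0,-0.2,0,0,0],[0,0,-0.1,0,0,0],[0,0,0,0,0,0],[0,0,0,0,0,0]]]'
```

```text
t: 26.23
eef_pos: [457.2, -185.3, 57.4]
tool_rot: [-179.6, 0.1, 44.9]
contact_force: [0.0, 0.5, -1.1]
gripper_width: 46.9
finger_force: 30.0
t: 26.65
eef_pos: [460.0, -188.0, 59.1]
tool_rot: [179.8, -0.1, 44.8]
contact_force: [-0.6, -0.2, -2.4]
gripper_width: 47.5
finger_force: 30.0
```

```bash

python3 -m handwheel '[[[0,0,-0.2,0,0,0],[0,0,-0.2,0,0,0],[0,0,-0.1,0,0,0],[0,0,0,0,0,0],[0,0,0,0,0,0]]]'
```

```text
t: 27.07
eef_pos: [459.2, -187.8, 53.0]
tool_rot: [179.9, -0.0, 44.8]
contact_force: [-0.9, 0.3, 4.3]
gripper_width: 47.5
finger_force: 30.0
```

```bash

python3 -m handwheel '[[[0,0,0,0,0,0],[0,0,0,0,0,0],[0,0,0,0,0,0],[0,0,0,0,0,0],[0,0,0,0,0,0]]]' 7.6
python3 -m handwheel '[[[0,0,2,0,0,0],[0,0,3,0,0,0],[0,0,3.5,0,0,0],[0,0,3.5,0,0,0],[0,0,3,0,0,0]]]'
python3 -m handwheel '[[[0,3,0,0,0,0],[0,3,0,0,0,0],[0,3,0,0,0,0],[0,3,0,0,0,0],[0,3,0,0,0,0]]]'
python3 -m handwheel '[[[0,3,0,0,0,0],[0,3,0,0,0,0],[0,2,0,0,0,0],[0,0,0,0,0,0],[0,0,0,0,0,0]]]'
python3 - <<'E'
from h import *
s=imaging.read_camera("scene"); cv2.imwrite("pics/s6.png",cv2.resize(s["image"][60:300,130:370,::-1],(600,600)))
r,b=blobs("top"); cv2.imwrite("pics/t6.png",cv2.resize(r["image"][150:270,80:380,::-1],(800,320)))
for c,z in (("blue",97),("green",97),("yellow",62),("red",62),("black",62)):
    for a,(p,q,t) in b[c]: print(c,a,np.round(p),ray(r,p,z)[:2].round())
E
```

```text
t: 27.48
eef_pos: [458.9, -187.5, 51.9]
tool_rot: [-180.0, 0.0, 44.8]
contact_force: [0.1, 1.0, 0.1]
gripper_width: 74.9
finger_force: 0.0
t: 27.9
eef_pos: [459.0, -187.5, 204.5]
tool_rot: [179.9, -0.0, 44.8]
contact_force: [0.5, -0.7, 0.5]
gripper_width: 75.8
finger_force: 0.0
t: 28.32
eef_pos: [458.7, -36.3, 202.2]
tool_rot: [180.0, -0.0, 44.7]
contact_force: [0.6, -0.0, 0.5]
gripper_width: 76.1
finger_force: 0.0
t: 28.73
eef_pos: [458.8, 43.1, 202.1]
tool_rot: [180.0, 0.0, 44.9]
contact_force: [0.5, 0.0, 0.2]
gripper_width: 76.1
finger_force: 0.0
blue 152.0 [338. 237.] [ 425. -262.]
blue 142.0 [344. 222.] [ 462. -281.]
blue 738.0 [175. 104.] [819. 111.]
green 227.5 [304. 235.] [ 440. -179.]
green 183.0 [309. 224.] [ 464. -195.]
yellow 561.5 [334. 194.] [ 539. -275.]
yellow 1475.5 [389. 180.] [ 560. -422.]
red 110.5 [103. 242.] [484. 328.]
red 113.0 [145. 237.] [484. 221.]
black 422.0 [185. 252.] [434. 122.]
black 419.0 [300. 197.] [ 541. -186.]
black 945.5 [508. 151.] [ 604. -746.]
```

View pics/s6.png

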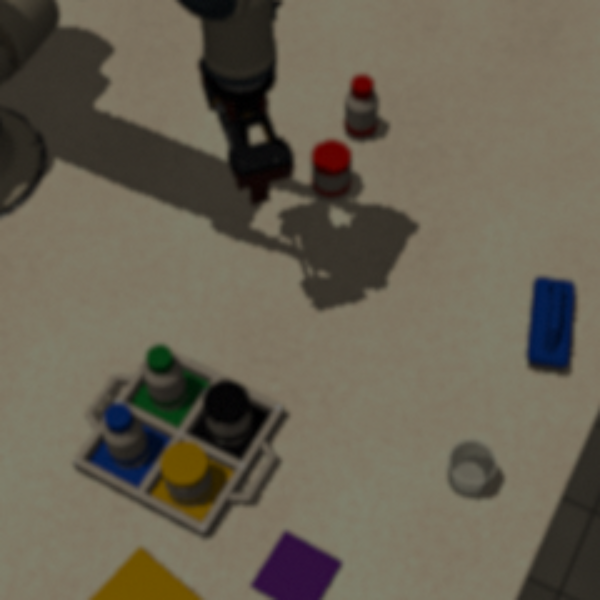

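View pics/t6.png

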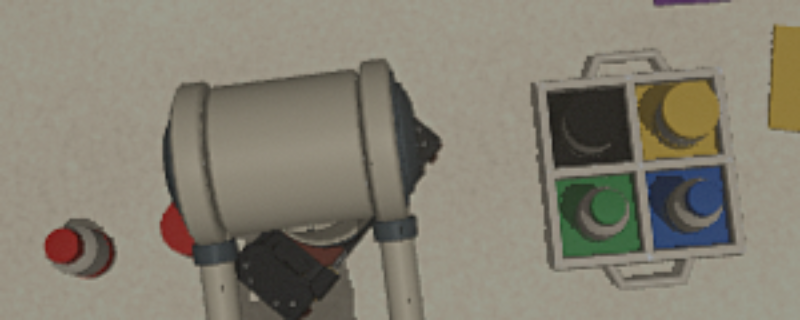

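All four stand upright in the bays of their colour. In the scene view the caps are at green (160,357), blue (118,418), black (228,395) and yellow (185,460). The red bottle and red tub are unmoved, and the arm is clear of everything.

```bash
python3 -c "
from cell import job
print(job.sign_off())"
```

```text
the job is handed in; nothing more can be done
None
```

The job is handed in: all four bottles and tubs stand upright in the bays of their colour, the red bottle and red tub were left where they stood, and the arm is clear of everything; the sign-off gave no verdict, so this rests on the last camera views.

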